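Lock the yellow cap on the press shop's grease pot

TASK

The blue grease pot of the riveting press stands open. Take the yellow cap by its grip bar, set its two lugs into the two slots of the pot's mouth, press it down against the spring and turn it a quarter turn clockwise (seen from above), so that it stays locked down when you let go. Leave the red and the grey cap standing where they are.

Things in the scene. Friction and masses are not known exactly. Their poses are not given: they have to be found in the camera images.
- cap_yellow: Loose yellow cap, 280 g, upright; origin: underside centre, z up. Heights above origin in mm: two opposite lugs 0-8 (92 tip to tip, 16 wide) on a plug 52 across, 0-19; round flange 100 across, 19-27; upright grip bar 64 long, 16 wide, 27-63. Bar, lugs and the flange's two white marks lie along the cap's x axis; turned by half it is the same.
- pot: Fixed blue pot, 128 mm across, 90 tall; origin: underside centre, z up. Steel lip 83-90 high, inner dia. 72, has 2 slots 36 wide along pot x (white marks; half turn is the same); play 6 mm, 10 deg. Spring plate at 81 bears the cap. Press (4-9 N) till flange meets rim, cap origin 71 above pot's; below 75 lugs pass under lip: turn clockwise 90 deg (stop near 100). Let go: locked 75, else 81.
- cap_red: Loose red cap, of the same size, shape and frame as the yellow one (100 mm across, 63 mm tall, grip bar along x). Not wanted: leave it standing.
- cap_grey: Loose grey cap, of the same size, shape and frame as the yellow one (100 mm across, 63 mm tall, grip bar along x). Not wanted: leave it standing.
Not all that is in view belongs to the job. Of the things that look like the cap_yellow, take the one that is nearest to the robot's base at the start.

How it is judged:
At the end, for the whole second after the job is handed in: The yellow cap is locked on the pot and at rest: its origin 68 to 78.5 mm above the pot's origin and within 12 mm of its axis, upright within 7 degrees, its grip bar at least 65 degrees away from the line of the slots (z of cap_yellow in the frame of pot between 0.068 and 0.0785 m and horizontal distance between cap_yellow and pot below 0.012 m and angle between the x axis of cap_yellow and the x axis of pot, either way round above 1.13 rad and angle between cap_yellow's own z axis and vertical below 0.12 rad and linear speed of cap_yellow below 0.02 m/s); the robot touches nothing.
It fails at once if the red cap is moved more than 30 mm or tipped (distance of cap_red from where it was at the start of the episode above 0.03 m or angle between cap_red's own z axis and vertical above 0.35 rad).
It fails at once if the grey cap is moved more than 30 mm or tipped (distance of cap_grey from where it was at the start of the episode above 0.03 m or angle between cap_grey's own z axis and vertical above 0.35 rad).
It also fails if it takes over 42 s, if anything falls off the work surface, if the arm or the gripper's body presses on something with over 40 N, if the wrist force passes 120 N, or if a joint passes its speed limit or range.

ROBOT

A 7-joint arm with a two-finger parallel gripper is mounted at the origin on the work surface. World frame = base frame: x ahead of the robot, y to its left, z up, the work surface at z = 0. Lengths are in m, angles in rad, forces in N, time in s.
With the tool pointing down it reaches from about 0.425 to 0.825 m from the base axis. Payload 3.6 kg.
Tool frame: the origin (TCP) lies on the centre line of the jaws, within the pads' length; the fingertips stand 19 mm ahead of it and the grasp point (between the pads) is the TCP (bot.tip_reach is the distance from the TCP to the fingertips, in m); z points along the fingers, y is the direction in which the jaws open and shut (so a half turn about z gives the same grasp; the last joint's range is limited). The gripper opens to 93 mm and grips with 3 to 60 N. Pads are 15 mm wide; open, the fingers measure 128 mm over their backs; the gripper's body (75 mm by 188 mm) begins 65 mm behind the grasp point.
Start: joints at [1.177, 0.615, -0.013, 1.423, 0.008, 1.103, -0.04], TCP at [0.234, -0.606, 0.238] pointing down, gripper open.
Joint ranges: [-3.12, 3.12], [-0.3, 2.06], [-1.34, 1.32], [0.26, 2.42], [-1.36, 4.5], [0.01, 1.98], [-2.84, 2.84]. Speed limits (rad/s): [2.79, 2.79, 3.14, 3.14, 3.14, 3.14, 3.14].

INTERFACE

Orientations are given as [roll, pitch, yaw] about the fixed x, y, z axes, in that order (R = Rz(yaw) Ry(pitch) Rx(roll)).
In Python, from bench import get_state, vision, bot, spotter gives the robot as it stands.
- The arm moves only by the tool servo_tool, never from a script. Its argument "motion" is a list that holds one entry, the list of rows, each a list of 5 numbers: the shift along the tool's x, y, z in mm, then the turn about the tool's z in degrees, then the finger opening in mm, from 0 to 93. A call has 1 to 5 rows; each row is the pose to reach, as a shift and turn from the pose commanded when the call began, along the tool's axes at that moment; what a row does not reach only later rows make up. A row lasts 1/10 s, in which the tool goes at most 50 mm and 8.59 degrees, less where a joint would pass 70% of its speed; a pose out of reach is approached as far as the arm can. A call with a gripper value outside its range is refused whole. The fingers move at their own pace and stop on an object; "force" is the grip in N (left out, the last holds). Time passes only in rows, so rows that repeat a pose let the fingers close. It gives the time, the measured TCP pose, the force and the opening at its end, in the units of the state.
- get_state(): the state, without advancing time (a new reading comes with each control period).
- vision.capture(name): name is "scene" or "top" or "wrist"; returns a dict with "color" (480x640x3 uint8, red, green, blue), "depth" (480x640 float32, m along the optical axis (not along the pixel's ray), 0 where there is no reading), "mtx" (3x3 intrinsics, pixels), "k1" (the pictures are not rectified: a ray, as slopes to the right and down, at radius r is drawn at 1 + k1 r^2 times it, then the intrinsics apply), "pose" (4x4, takes a point from camera to world coordinates); the wrist camera has in their place "T_tool_cam" (4x4, takes a point from camera to tool coordinates, whose origin is the TCP and whose axes are the flange's). Camera axes: x right, y down, z forward; pixel columns grow to the right and rows downward; lengths in m; the calibration is good to about 2 mm. A picture is of the moment at which its call begins: read the wrist's pose just before it.
- bot.hand_in(): hands the job in, once; it reports no verdict.
Trained networks look in the newest picture that a camera, given by its name, has taken for a name from the list of things; names that differ only in an ending like _2 or _b are one class to them, and where a whole thing is asked for, a point or a joint stands for the part that bears it (a point fixed in the world has none). Each returns a list of dicts, best first, with "confidence" (0 to 1); they miss things now and then, are a little off and sometimes report something else, mostly with a low value. They report only what shows in the picture. A call takes as long as a camera call. They do not tell look-alikes from the thing itself.
- spotter.silhouettes(name, camera): "region" (480x640 bool, what is visible of it) and "centre" ([column, row] in pixels, amid what is visible of it).
- spotter.pinpoint(name, camera): "centre" ([column, row] in pixels: a listed point, or the origin of a listed thing).
The state is a dict: "clock": time; "joints": joint angles; "joint_velocities": joint speeds; "joint_efforts": joint torques, N m; "tcp_pos": TCP position; "tcp_rot": TCP orientation; "contact_force": force on the tool from outside, world axes, zero at the start; "ft_torque": the same for the moment, N m; "width": finger opening in m.
Only numpy, scipy, OpenCV 4.12 (cv2) and the standard library are available. Lean on these libraries where they do the work, as an engineer would, in place of code of your own. Each camera call takes 0.05 s, during which the arm holds its last target.

## Working session

There is one attempt and no reset: what is moved stays moved. The work goes in short steps, Python scripts to look and compute and a tool call to move; the robot and the scene stay as the last step left them, time stands still between calls to the robot, and variables do not carry over. Pictures are saved under pics/ and viewed, and the job is handed in when it is done.

Besides the shell and the picture viewer there is one more tool, called after ">>>" as name([rows], argument=value, ...), one row to a line, values as JSON. servo_tool: Moves the arm, as the interface text tells. Its arguments: {"type":"object","properties":{"motion":{"type":"array"},"force":{"type":"number"}},"required":["motion"]}

```bash
ls; mkdir -p pics; cat > h.py <<'E'
import numpy as np, cv2
from bench import get_state, vision, bot, spotter
from scipy.spatial.transform import Rotation as R
def und(c,uv):
    uv=np.asarray(uv,float).reshape(-1,2);m=c['mtx'];
    d=np.array([(uv[:,0]-m[0,2])/m[0,0],(uv[:,1]-m[1,2])/m[1,1]]).T
    p=d.copy()
    for _ in range(20): p=d/(1+c['k1']*(p**2).sum(1,keepdims=True))
    return p
def pose(c,s=None):
    if 'pose' in c: return np.array(c['pose'])
    T=np.eye(4);T[:3,:3]=R.from_euler('xyz',s['tcp_rot']).as_matrix();T[:3,3]=s['tcp_pos']
    return T@np.array(c['T_tool_cam'])
def atz(c,uv,z,s=None):
    P=pose(c,s);p=und(c,uv);d=np.c_[p,np.ones(len(p))]@P[:3,:3].T;o=P[:3,3]
    return o+d*((z-o[2])/d[:,2])[:,None]
def pts(c,mask,s=None):
    v,u=np.nonzero(mask&(c['depth']>0));z=c['depth'][v,u];p=und(c,np.c_[u,v])
    P=pose(c,s);return (np.c_[p*z[:,None],z])@P[:3,:3].T+P[:3,3], np.c_[u,v]
def save(c,n): cv2.imwrite('pics/'+n,c['color'][:,:,::-1])
E
python3 - <<'E'
from h import *
s=get_state();print(s)
for cam in['scene','top']:
    c=vision.capture(cam);save(c,cam+'1.png')
    for n in['cap_yellow','pot','cap_red','cap_grey']:
        for d in spotter.silhouettes(n,cam):
            p,_=pts(c,d['region']);print(cam,n,d['confidence'],d['centre'],d['region'].sum(),np.median(p,0).round(3),np.percentile(p[:,2],97).round(3))
        for d in spotter.pinpoint(n,cam): print('  pin',d)
E
```

```text
pics
{'clock': 0.0, 'joints': array([ 1.17647759,  0.61594121, -0.01262827,  1.4248717 ,  0.00810624,
        1.10338765, -0.04042315]), 'joint_velocities': array([ 0.00081819, -0.00063792, -0.00062448, -0.00073681,  0.00148932,
        0.00046133,  0.00040483]), 'joint_efforts': array([ 1.75241175e-04, -4.58923817e+01,  2.08875602e-01, -1.65738523e+01,
       -6.11531781e-02,  2.04654399e-02,  2.23958041e-04]), 'tcp_pos': array([ 0.23347811, -0.6058356 ,  0.23647581]), 'tcp_rot': array([-3.13903520e+00,  3.51920529e-05,  3.67874482e-01]), 'contact_force': array([-0.23175076,  0.44311291, -0.38004629]), 'ft_torque': array([ 0.0122902 ,  0.03249843, -0.00192286]), 'width': 0.09305933769289072}
scene cap_yellow 0.96 [352.7, 302.7] 1684 [ 0.663 -0.253  0.029] 0.065
scene cap_yellow 0.9 [303.7, 359.4] 2004 [ 0.681 -0.404  0.029] 0.065
scene cap_yellow 0.89 [287.5, 261.3] 1455 [ 0.493 -0.26   0.029] 0.065
scene cap_yellow 0.74 [152.5, 296.0] 1541 [ 0.358 -0.516  0.029] 0.065
  pin {'centre': [349.7, 309.5], 'confidence': 0.87}
  pin {'centre': [154.3, 301.6], 'confidence': 0.71}
  pin {'c
[... 659 characters left out ...]
 0.68 [426.9, 168.5] 1321 [ 0.667 -0.394  0.027] 0.063
top cap_yellow 0.61 [472.1, 305.3] 1388 [ 0.347 -0.501  0.027] 0.063
  pin {'centre': [362.2, 240.2], 'confidence': 0.86}
  pin {'centre': [471.7, 305.5], 'confidence': 0.77}
  pin {'centre': [360.0, 174.3], 'confidence': 0.71}
top pot 0.91 [179.7, 205.1] 3059 [0.56  0.174 0.084] 0.093
  pin {'centre': [186.6, 205.6], 'confidence': 0.64}
top cap_red 0.98 [272.6, 238.0] 1399 [ 0.489 -0.037  0.027] 0.064
  pin {'centre': [276.2, 238.2], 'confidence': 0.65}
top cap_grey 0.96 [303.9, 174.5] 1281 [ 0.649 -0.108  0.027] 0.064
top cap_grey 0.53 [361.1, 241.7] 1480 [ 0.482 -0.249  0.027] 0.063
  pin {'centre': [302.6, 174.7], 'confidence': 0.82}
```

View pictures.

View pics/scene1.png

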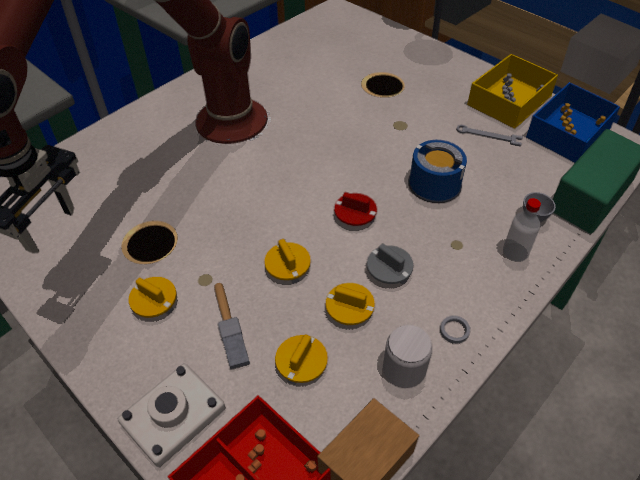

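View pics/top1.png

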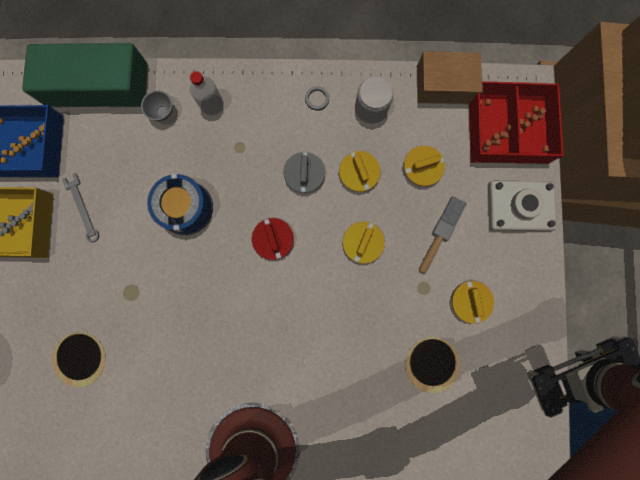

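```bash
cat >> h.py <<'E'
def circ(p):
    from scipy.optimize import least_squares
    h=cv2.convexHull((p[:,:2]*1e4).astype(np.float32))[:,0]/1e4
    f=lambda q:np.hypot(*(h-q[:2]).T)-q[2]
    return least_squares(f,[*h.mean(0),.05],loss='soft_l1',f_scale=.002).x
def capm(p):
    q=circ(p[(p[:,2]>.02)&(p[:,2]<.034)])
    b=p[p[:,2]>.056];r=cv2.minAreaRect((b[:,:2]*1e3).astype(np.float32))
    (cx,cy),(w,h),a=r
    if w<h:a+=90
    return q.round(4),(round(cx/1e3,4),round(cy/1e3,4)),(round(w,1),round(h,1)),round((a+90)%180-90,1),b[:,2].mean().round(4)
E
python3 - <<'E'
from h import *
for cam in['scene','top']:
    c=vision.capture(cam)
    for n in['cap_yellow','pot','cap_red','cap_grey']:
        for d in spotter.silhouettes(n,cam):
            p,_=pts(c,d['region'])
            if n!='pot': print(cam,n,d['confidence'],d['centre'],capm(p))
            else:
                t=p[p[:,2]>.084];print(cam,n,circ(t),t[:,2].mean(),d['centre'])
    if cam=='top':
        im=c['color'][150:260,130:230];cv2.imwrite('pics/pot.png',cv2.resize(im[:,:,::-1],None,fx=6,fy=5.4,interpolation=cv2.INTER_CUBIC))
    else:
        im=c['color'][125:215,390:490];cv2.imwrite('pics/pot_s.png',cv2.resize(im[:,:,::-1],None,fx=6,fy=6,interpolation=cv2.INTER_CUBIC))
E
```

```text
scene cap_yellow 0.91 [152.7, 295.9] (array([ 0.3493, -0.511 ,  0.0499]), (0.3516, -0.5108), (61.6, 16.1), 12.1, np.float64(0.0626))
scene cap_yellow 0.78 [351.3, 303.6] (array([ 0.6574, -0.244 ,  0.0496]), (0.6571, -0.2446), (62.5, 20.7), 24.8, np.float64(0.0629))
scene cap_yellow 0.7 [301.9, 359.4] (array([ 0.6733, -0.3998,  0.0501]), (0.6741, -0.3994), (16.6, 64.1), -72.1, np.float64(0.0625))
scene cap_yellow 0.65 [284.7, 259.0] (array([ 0.4869, -0.2523,  0.05  ]), (0.4864, -0.2524), (16.8, 63.3), -21.7, np.float64(0.0632))
scene pot [0.56646265 0.17489554 0.06414737] 0.0903374443416986 [439.4, 173.9]
scene cap_red 0.65 [355.9, 207.3] (array([ 0.4923, -0.0394,  0.0491]), (0.4917, -0.0389), (61.3, 20.9), 17.3, np.float64(0.0625))
scene cap_red 0.44 [388.4, 264.5] (array([ 0.6527, -0.112 ,  0.0498]), (0.6539, -0.1123), (62.0, 18.3), 0.2, np.float64(0.0625))
scene cap_grey 0.58 [388.3, 262.1] (array([ 0.6522, -0.1114,  0.0503]), (0.6522, -0.1119), (19.0, 65.2), -2.9, np.float64(0.0625))
top cap_yellow 0.77 [422.0, 169.8] (array([ 0.6714, -0.3959,  0.0488]), (0.6724, -0.3962), (16.5, 62.7), -70.5, np.float64(0.0615))
top cap_yellow 0.75 [360.9, 172.8] (array([ 0.6556, -0.2405,  0.0495]), (0.6553, -0.2404), (63.6, 16.3), 21.5, np.float64(0.0618))
top cap_yellow 0.57 [361.7, 240.6] (array([ 0.4842, -0.2497,  0.0493]), (0.4835, -0.2499), (15.8, 62.5), -21.5, np.float64(0.0621))
top pot [0.56462758 0.18020689 0.06392595] 0.08999997055404207 [179.3, 203.3]
top cap_red 0.86 [272.4, 238.4] (array([ 0.4899, -0.0356,  0.0487]), (0.49, -0.0355), (64.1, 15.4), 19.4, np.float64(0.062))
top cap_grey 0.94 [302.9, 172.5] (array([ 0.6511, -0.1069,  0.0496]), (0.6499, -0.107), (15.8, 62.7), -3.0, np.float64(0.0621))
```

View pics/pot.png

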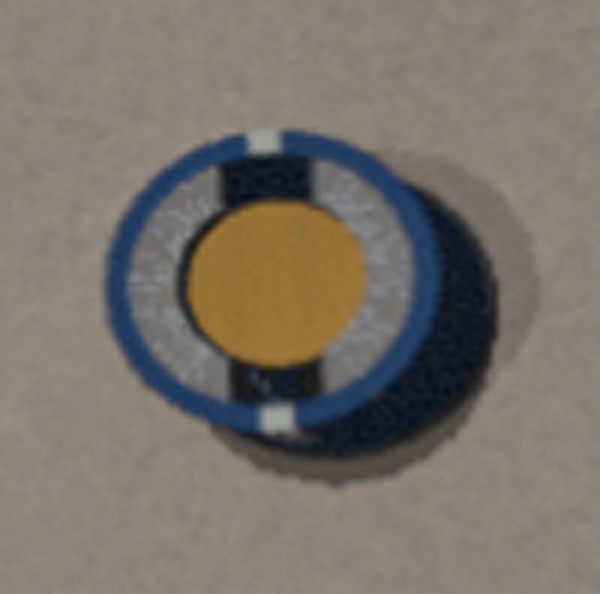

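View pics/pot_s.png

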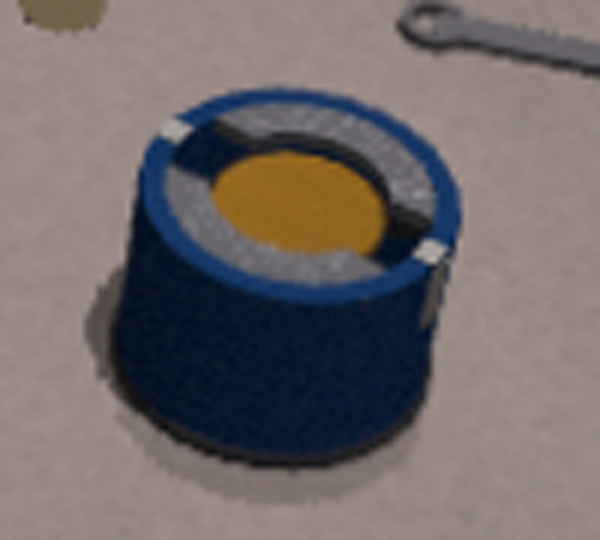

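>>> servo_tool([
  [[40, -26, 0, -8.5, 93], [80, -52, 0, -17, 93], [120, -79, 0, -25.5, 93], [161, -106, 0, -34, 93], [202, -133, 0, -42.5, 93]],
])

```text
clock: 1.9
tcp_pos: [0.3753, -0.4082, 0.238]
tcp_rot: [3.141, 0.0, 1.115]
contact_force: [0.8, -0.2, 0.2]
width: 0.0926
```

```bash
cat >> h.py <<'E'
def go(x,y,z,yaw,s=None):
    s=s or get_state();M=R.from_euler('xyz',s['tcp_rot']).as_matrix()
    d=M.T@(np.array([x,y,z])-s['tcp_pos'])*1e3
    y0=np.degrees(s['tcp_rot'][2]);print('t',round(s['clock'],2),'pos',s['tcp_pos'].round(4),'rpy',np.degrees(s['tcp_rot']).round(2),'j',s['joints'].round(2),'F',s['contact_force'].round(1),'w',s['width'].round(4))
    print('shift',d.round(1),'turn',round(-((yaw-y0+180)%360-180),2))
E
python3 - <<'E'
from h import *
go(.485,-.251,.2,158.4)
m=None
c=vision.capture('top');b=atz(c,[[173.8,175.9],[176.2,227.4]],.09);print(b,b.mean(0),np.degrees(np.arctan2(*(b[0]-b[1])[1::-1])))
c=vision.capture('wrist');print(c['T_tool_cam'].round(3),c['mtx'])
E
```

```text
Traceback (most recent call last):
  File "h.py", line 35, in go
    y0=np.degrees(s['tcp_rot'][2]);print('t',round(s['clock'],2),'pos',s['tcp_pos'].round(4),'rpy',np.degrees(s['tcp_rot']).round(2),'j',s['joints'].round(2),'F',s['contact_force'].round(1),'w',s['width'].round(4))
                                                                                                                                                                                                  ^^^^^^^^^^^^^^^^
AttributeError: 'float' object has no attribute 'round'
```

```bash
sed -i "s/s\['width'\].round(4)/round(s['width'],4)/" h.py
python3 - <<'E'
from h import *
go(.485,-.251,.2,158.4)
c=vision.capture('top');b=atz(c,[[173.8,175.9],[176.2,227.4]],.09);print(b,b.mean(0),np.degrees(np.arctan2(*(b[0]-b[1])[1::-1])))
c=vision.capture('wrist');print(c['T_tool_cam'].round(3),c['mtx'])
E
```

```text
t 1.9 pos [ 0.3753 -0.4082  0.238 ] rpy [1.7995e+02 2.0000e-02 6.3900e+01] j [ 0.94  0.47 -0.23  1.7   0.13  0.98  0.21] F [ 0.8 -0.2  0.2] w 0.0926
shift [189.5  29.3  38. ] turn -94.5
[[0.62350123 0.18494395 0.09      ]
 [0.5063073  0.1737433  0.09      ]] [0.56490427 0.17934363 0.09      ] 5.4593851445160455
[[ 0.001 -0.956 -0.294  0.083]
 [ 1.     0.001  0.    -0.   ]
 [ 0.    -0.294  0.956 -0.147]
 [ 0.     0.     0.     1.   ]] [[359.75420073   0.         323.40821098]
 [  0.         359.75420073 236.36577497]
 [  0.           0.           1.        ]]
```

>>> servo_tool([
  [[38, 6, 5, -8.5, 93], [76, 12, 10, -17, 93], [114, 18, 15, -25.5, 93], [152, 24, 20, -34, 93], [190, 29, 38, -42.5, 93]],
])

```text
clock: 2.5
tcp_pos: [0.4869, -0.2525, 0.201]
tcp_rot: [3.138, 0.004, 1.855]
contact_force: [1.1, 0.1, 0.2]
width: 0.0929
```

>>> servo_tool([
  [[0, 0, 0, -8.5, 93], [0, 0, 0, -17, 93], [0, 0, 0, -25.5, 93], [0, 0, 0, -34, 93], [0, 0, 0, -42.5, 93]],
])

```text
clock: 3.0
tcp_pos: [0.4848, -0.2533, 0.1997]
tcp_rot: [-3.141, 0.0, 2.598]
contact_force: [0.0, 0.2, 0.1]
width: 0.093
```

>>> servo_tool([
  [[0, 0, 0, -8.5, 93], [0, 0, 0, -9.5, 93], [0, 0, 0, -9.5, 93]],
])

```text
clock: 3.3
tcp_pos: [0.4847, -0.2531, 0.1996]
tcp_rot: [3.142, -0.0, 2.755]
contact_force: [-0.2, 0.7, -0.2]
width: 0.0928
```

```bash

python3 - <<'E'
from h import *
s=get_state();go(.485,-.251,.2,158.4,s)
c=vision.capture('wrist');save(c,'w1.png')
for d in spotter.silhouettes('cap_yellow','wrist'):
    p,_=pts(c,d['region'],s);print(d['confidence'],d['centre'],capm(p))
E
```

```text
t 3.3 pos [ 0.4847 -0.2531  0.1996] rpy [180.    -0.   157.86] j [ 0.88  0.58 -0.68  1.76  0.43  0.96  1.2 ] F [-0.2  0.7 -0.2] w 0.0928
shift [ 0.6  2.1 -0.4] turn -0.54
0.95 [26.9, 191.2] (array([ 0.3496, -0.5088,  0.0493]), (0.3701, -0.4999), (14.2, 28.1), -25.5, np.float64(0.0606))
0.81 [323.8, 217.9] (array([ 0.486 , -0.2522,  0.0492]), (0.4856, -0.2521), (15.7, 62.9), -21.6, np.float64(0.0623))
0.75 [392.4, 348.2] (array([ 0.6561, -0.243 ,  0.0489]), (0.5758, -0.2324), (30.6, 222.0), -4.9, np.float64(0.0812))
0.58 [261.6, 422.4] (array([ 0.6748, -0.3986,  0.0491]), (0.5855, -0.3241), (43.9, 283.5), -40.1, np.float64(0.0619))
```

View pics/w1.png

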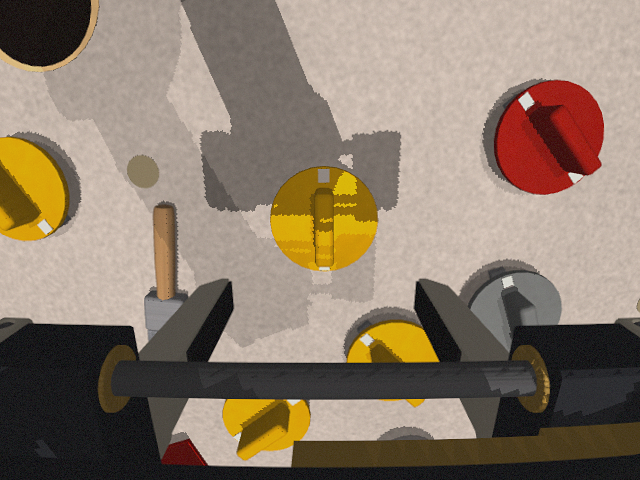

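>>> servo_tool([
  [[0, 1, 45, -0.5, 93], [0, 1, 90, -0.5, 93], [0, 1, 125, -0.5, 93], [0, 1, 145, -0.5, 93], [0, 1, 150, -0.5, 93]],
])

```text
clock: 3.9
tcp_pos: [0.4838, -0.2511, 0.0474]
tcp_rot: [-3.141, -0.005, 2.767]
contact_force: [0.2, -0.2, 0.2]
width: 0.093
```

>>> servo_tool([
  [[0, 0, 0, 0, 10], [0, 0, 0, 0, 10], [0, 0, 0, 0, 10], [0, 0, 0, 0, 10], [0, 0, 0, 0, 10]],
], force=45)

```text
clock: 4.4
tcp_pos: [0.4856, -0.2519, 0.0504]
tcp_rot: [-3.141, 0.001, 2.767]
contact_force: [-0.0, 0.7, -0.4]
width: 0.0577
```

>>> servo_tool([
  [[0, 0, 0, 0, 10], [0, 0, 0, 0, 10], [0, 0, 0, 0, 10], [0, 0, 0, 0, 10], [0, 0, 0, 0, 10]],
])

```text
clock: 4.9
tcp_pos: [0.4852, -0.2517, 0.0496]
tcp_rot: [-3.141, -0.0, 2.768]
contact_force: [0.4, -2.0, -1.5]
width: 0.0172
```

>>> servo_tool([
  [[0, 0, 0, 0, 10], [0, 0, 0, 0, 10]],
])

```text
clock: 5.1
tcp_pos: [0.4851, -0.2519, 0.0496]
tcp_rot: [-3.141, -0.0, 2.767]
contact_force: [-1.0, -1.6, -0.7]
width: 0.0156
```

>>> servo_tool([
  [[0, 0, -30, 0, 10], [0, 0, -80, 0, 10], [0, 0, -130, 0, 10], [0, 25, -170, -3, 10], [10, 60, -170, -8, 10]],
])

```text
clock: 5.6
tcp_pos: [0.5018, -0.1941, 0.2249]
tcp_rot: [-3.14, 0.013, 2.904]
contact_force: [1.6, 0.6, -3.0]
width: 0.0155
```

```bash

python3 - <<'E'
from h import *
go(.565,.05,.22,185.5)
E
```

```text
t 5.6 pos [ 0.5018 -0.1941  0.2249] rpy [-179.91    0.72  166.4 ] j [ 0.81  0.54 -0.75  1.76  0.44  1.    1.23] F [ 1.6  0.6 -3. ] w 0.0155
shift [ -4.  252.1   4.6] turn -19.1
```

>>> servo_tool([
  [[0, 45, 0, -4, 10], [0, 90, 0, -8, 10], [0, 135, 0, -12, 10], [0, 180, 0, -16, 10], [0, 220, 0, -19, 10]],
])

```text
clock: 6.1
tcp_pos: [0.5485, 0.0244, 0.2192]
tcp_rot: [3.141, -0.001, -3.04]
contact_force: [0.2, -0.0, -2.4]
width: 0.0156
```

>>> servo_tool([
  [[0, 30, 0, 0, 10], [0, 30, 0, 0, 10], [0, 30, 0, 0, 10], [0, 30, 0, 0, 10]],
])

```text
clock: 6.5
tcp_pos: [0.5458, 0.0499, 0.219]
tcp_rot: [-3.14, -0.002, -3.046]
contact_force: [-0.5, 0.3, -2.5]
width: 0.0161
```

```bash

python3 - <<'E'
from h import *
s=get_state();go(.565,.178,.2,185.5,s)
c=vision.capture('wrist');save(c,'w2.png')
import pickle;pickle.dump((s,c),open('w2.pkl','wb'))
for d in spotter.silhouettes('pot','wrist'):
    p,_=pts(c,d['region'],s);t=p[(p[:,2]>.084)&(p[:,2]<.096)];print(d['confidence'],d['centre'],circ(t),t[:,2].mean())
for d in spotter.silhouettes('cap_yellow','wrist'):
    p,_=pts(c,d['region'],s);print(d['confidence'],d['centre'],np.percentile(p[:,2],[3,50,97]))
E
```

```text
t 6.5 pos [0.5458 0.0499 0.219 ] rpy [-1.7991e+02 -9.0000e-02 -1.7454e+02] j [ 0.38  0.59 -0.82  1.73  0.49  1.04  1.06] F [-0.5  0.3 -2.5] w 0.0161
shift [-31.3 125.7  18.8] turn -0.04
0.86 [466.3, 251.1] [0.56576908 0.17687276 0.06362661] 0.08998847110650005
0.82 [45.8, 289.5] [0.02310823 0.02751976 0.06298022]
0.73 [323.2, 266.9] [0.19503675 0.19667732 0.23280507]
```

View pics/w2.png

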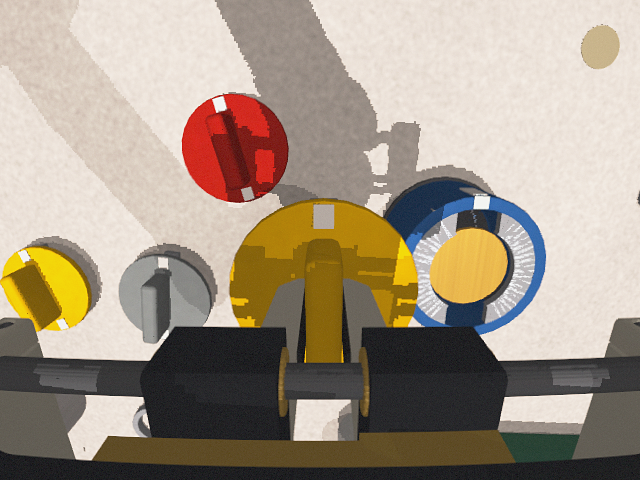

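```bash

python3 - <<'E'
from h import *
import pickle;s,c=pickle.load(open('w2.pkl','rb'))
hsv=cv2.cvtColor(c['color'],cv2.COLOR_RGB2HSV)
white=((hsv[...,1]<60)&(hsv[...,2]>190)).astype(np.uint8)
n,l,st,ce=cv2.connectedComponentsWithStats(white)
for i in range(1,n):
    if 20<st[i,4]<600: print(ce[i].round(1),st[i])
    if 20<st[i,4]<600 and np.hypot(*(ce[i]-[482,202]))<8:
        b=atz(c,ce[i],.09,s)[0];d=b[:2]-[.5657,.177];print('mark',b,np.hypot(*d),np.degrees(np.arctan2(d[1],d[0])))
# cap in hand
m=(hsv[...,0]>18)&(hsv[...,0]<32)&(hsv[...,1]>120)
p,uv=pts(c,m,s);k=(abs(p[:,2]-.196)<.004);q=p[k];print(k.sum(),circ(q),q[:,2].mean())
M=R.from_euler('xyz',s['tcp_rot']).as_matrix();print(M.T@(np.r_[circ(q)[:2],.219]-s['tcp_pos']))
b=atz(c,[[323,216]],.196,s)[0];print('capmark tool',M.T@(b-s['tcp_pos']))
im=c['color'][180:345,380:560];cv2.imwrite('pics/pot2.png',cv2.resize(im[:,:,::-1],None,fx=3.5,fy=3.5,interpolation=cv2.INTER_CUBIC))
E
```

```text
[219.3 103.8] [212  96  15  17 159]
[378.6 158.7] [363 143  26  32 541]
[379.2 184. ] [374 182  13   5  43]
[377.8 202.6] [365 193  27  24 367]
[481.3 202.1] [473 196  17  13 197]
mark [0.50813587 0.17253802 0.09      ] 0.05773680210661635 -175.5676847348922
[504.6 226.9] [499 218  16  21 116]
[ 23.9 255.5] [ 18 250  12  13  89]
[162.5 262.3] [158 257  10  12 103]
[525.8 281.3] [519 279  12   5  26]
[509.4 295.6] [496 280  29  35 329]
[  5.8 306.4] [  0 285  20  34 306]
[495.7 309.1] [488 301  14  17  62]
[414.  323.1] [408 317  16  10  80]
[145.4 419.5] [143 413   7  15  55]
13366 [0.5459496  0.05106353 0.04875525] 0.19637726775279057
[-2.45889263e-04  1.10395845e-03 -3.28240040e-07]
capmark tool [0.04014402 0.00091718 0.02306195]
```

View pics/pot2.png

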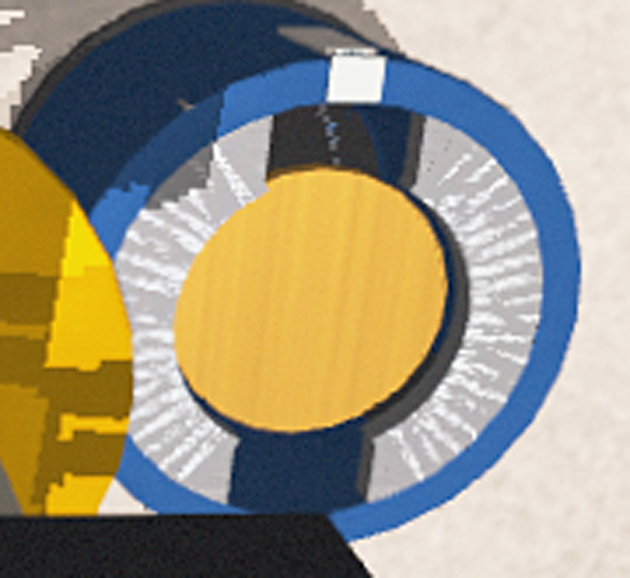

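>>> servo_tool([
  [[-11, 42, 10, 0.4, 10], [-22, 85, 20, 0.4, 10], [-31.8, 123.6, 30, 0.4, 10], [-31.8, 123.6, 60, 0.4, 10], [-31.8, 123.6, 69, 0.4, 10]],
])

```text
clock: 7.15
tcp_pos: [0.5642, 0.1772, 0.148]
tcp_rot: [-3.139, -0.005, -3.05]
contact_force: [-0.6, -1.3, -3.3]
width: 0.0157
```

>>> servo_tool([
  [[0, 0, 0, 0, 10], [0, 0, 0, 0, 10], [0, 0, 0, 0, 10]],
])

```text
clock: 7.45
tcp_pos: [0.5667, 0.1769, 0.152]
tcp_rot: [3.141, 0.002, -3.054]
contact_force: [0.4, -0.1, -2.6]
width: 0.0157
```

```bash

python3 - <<'E'
from h import *
s=get_state();go(.5657,.176,.14,185,s)
c=vision.capture('scene');cv2.imwrite('pics/s3.png',cv2.resize(c['color'][90:230,370:510,::-1],None,fx=4,fy=4,interpolation=cv2.INTER_CUBIC))
E
```

```text
t 7.45 pos [0.5667 0.1769 0.152 ] rpy [ 1.7998e+02  1.3000e-01 -1.7496e+02] j [ 0.09  0.72 -0.74  1.68  0.57  0.96  0.8 ] F [ 0.4 -0.1 -2.6] w 0.0157
shift [ 1.1 -0.9 12. ] turn 0.04
```

View pics/s3.png

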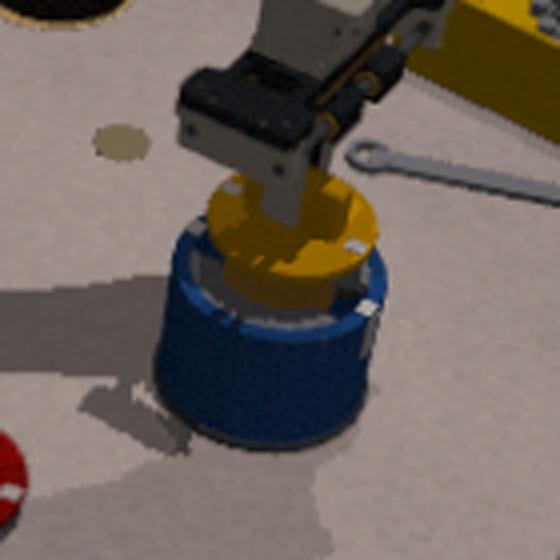

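>>> servo_tool([
  [[1, -0.8, 5, 0, 10], [1, -0.8, 10, 0, 10], [1, -0.8, 14, 0, 10], [1, -0.8, 17, 0, 10], [1, -0.8, 19, 0, 10]],
])

```text
clock: 8.0
tcp_pos: [0.5646, 0.177, 0.1312]
tcp_rot: [-3.142, -0.001, -3.051]
contact_force: [-0.1, 0.7, -2.2]
width: 0.0155
```

>>> servo_tool([
  [[0, 0, 2, 0, 10], [0, 0, 3, 0, 10], [0, 0, 3, 0, 10]],
])

```text
clock: 8.3
tcp_pos: [0.5647, 0.177, 0.1292]
tcp_rot: [-3.141, 0.0, -3.051]
contact_force: [-1.1, -1.0, 2.4]
width: 0.016
```

>>> servo_tool([
  [[0, 0, 3, 0, 10], [0, 0, 5, 0, 10], [0, 0, 7, 0, 10], [0, 0, 7.5, 0, 10], [0, 0, 7.5, 0, 10]],
])

```text
clock: 8.8
tcp_pos: [0.5648, 0.1771, 0.1216]
tcp_rot: [-3.141, 0.0, -3.051]
contact_force: [-1.9, -2.1, 5.5]
width: 0.0157
```

>>> servo_tool([
  [[0, 0, 0, 4, 10], [0, 0, 0, 10, 10], [0, 0, 0, 16, 10], [0, 0, 0, 22, 10], [0, 0, 0, 28, 10]],
])

```text
clock: 9.3
tcp_pos: [0.5665, 0.1774, 0.1223]
tcp_rot: [3.139, 0.003, 2.739]
contact_force: [-0.3, -1.0, 6.0]
width: 0.0156
```

```bash

python3 - <<'E'
from h import *
s=get_state();go(.5648,.1770,.1215,92,s);print(s['ft_torque'])
E
```

```text
t 9.3 pos [0.5665 0.1774 0.1223] rpy [179.84   0.2  156.95] j [ 0.01  0.72 -0.58  1.71  0.5   0.85  0.37] F [-0.3 -1.   6. ] w 0.0156
shift [ 1.4 -1.1  0.8] turn 64.95
[-0.34867916 -0.00586113  0.13035495]
```

>>> servo_tool([
  [[0, 0, 0.3, 6, 10], [0, 0, 0.3, 12, 10], [0, 0, 0.3, 18, 10], [0, 0, 0.3, 24, 10], [0, 0, 0.3, 30, 10]],
])

```text
clock: 9.8
tcp_pos: [0.5666, 0.1772, 0.122]
tcp_rot: [3.138, 0.002, 2.216]
contact_force: [-0.1, -1.2, 6.2]
width: 0.0159
```

>>> servo_tool([
  [[0, 0, 0.3, 6, 10], [0, 0, 0.3, 12, 10], [0, 0, 0.3, 18, 10], [0, 0, 0.3, 24, 10], [0, 0, 0.3, 30, 10]],
])

```text
clock: 10.3
tcp_pos: [0.5665, 0.1773, 0.1218]
tcp_rot: [3.137, -0.0, 1.692]
contact_force: [-0.9, -1.4, 6.2]
width: 0.0158
```

>>> servo_tool([
  [[0, 0, 0, 5, 10], [0, 0, 0, 5, 10], [0, 0, 0, 5, 10]],
])

```text
clock: 10.6
tcp_pos: [0.5666, 0.1774, 0.1218]
tcp_rot: [3.137, -0.001, 1.609]
contact_force: [0.1, -1.4, 5.8]
width: 0.0158
```

```bash

python3 - <<'E'
from h import *
s=get_state();go(.5657,.1765,.1215,92,s);print(s['ft_torque'])
E
```

```text
t 10.6 pos [0.5666 0.1774 0.1218] rpy [ 1.7974e+02 -4.0000e-02  9.2170e+01] j [-0.18  0.67 -0.27  1.72  0.24  0.78 -0.52] F [ 0.1 -1.4  5.8] w 0.0158
shift [-0.9 -0.9  0.3] turn 0.17
[-0.23132098  0.12790263 -0.04617846]
```

>>> servo_tool([
  [[0, 0, -2, 0, 10], [0, 0, -3, 0, 10], [0, 0, -3, 0, 60], [0, 0, -3, 0, 60], [0, 0, -3, 0, 60]],
])

```text
clock: 11.1
tcp_pos: [0.5645, 0.1771, 0.123]
tcp_rot: [-3.141, -0.0, 1.609]
contact_force: [-0.4, 0.3, 0.7]
width: 0.035
```

>>> servo_tool([
  [[0, 0, 0, 0, 60], [0, 0, 0, 0, 60], [0, 0, -10, 0, 60], [0, 0, -30, 0, 60], [0, 0, -60, 0, 60]],
])

```text
clock: 11.6
tcp_pos: [0.5638, 0.1766, 0.1834]
tcp_rot: [-3.138, 0.001, 1.609]
contact_force: [0.4, 0.9, -0.5]
width: 0.06
```

>>> servo_tool([
  [[0, 0, -40, 0, 60], [0, 0, -60, 0, 60], [0, 0, -60, 0, 60], [0, 0, -60, 0, 60]],
])

```text
clock: 12.0
tcp_pos: [0.5645, 0.1768, 0.2438]
tcp_rot: [3.141, 0.0, 1.609]
contact_force: [-0.4, -0.7, 0.1]
width: 0.0602
```

```bash

python3 - <<'E'
from h import *
s=get_state();go(.5657,.1765,.1215,92,s)
P=np.array([.5657,.177])
for cam in['wrist','scene','top']:
    c=vision.capture(cam);save(c,cam+'9.png')
    hsv=cv2.cvtColor(c['color'],cv2.COLOR_RGB2HSV)
    m=(hsv[...,0]>15)&(hsv[...,0]<35)&(hsv[...,1]>100)
    p,_=pts(c,m,s);p=p[np.hypot(*(p[:,:2]-P).T)<.07]
    f=p[(p[:,2]>.09)&(p[:,2]<.108)];b=p[(p[:,2]>.128)&(p[:,2]<.145)]
    print(cam,len(f),len(b))
    if len(f)>100: print(' flange z',np.median(f[:,2]),circ(f))
    if len(b)>30:
        r=cv2.minAreaRect((b[:,:2]*1e3).astype(np.float32));print(' bar z',np.median(b[:,2]),r)
E
```

```text
t 12.0 pos [0.5645 0.1768 0.2438] rpy [179.98   0.    92.17] j [-0.15  0.53 -0.31  1.59  0.18  1.05 -0.47] F [-0.4 -0.7  0.1] w 0.0602
shift [ -0.4   1.1 122.3] turn 0.17
wrist 8517 1717
 flange z 0.10196833083595164 [0.56641153 0.17689472 0.04968018]
 bar z 0.13754896174236136 ((566.9745483398438, 177.36216735839844), (15.627543449401855, 63.107452392578125), 1.9578795433044434)
scene 757 159
 flange z 0.1025384790325401 [0.56533953 0.17520617 0.05101063]
 bar z 0.13782532636974099 ((566.5414428710938, 175.46920776367188), (15.759442329406738, 65.4068832397461), 4.135716438293457)
top 1146 218
 flange z 0.1019453957185753 [0.56510692 0.1792307  0.04941294]
 bar z 0.13736202866668157 ((565.02880859375, 177.34329223632812), (17.365373611450195, 63.06085968017578), 2.46319580078125)
```

View pics/wrist9.png

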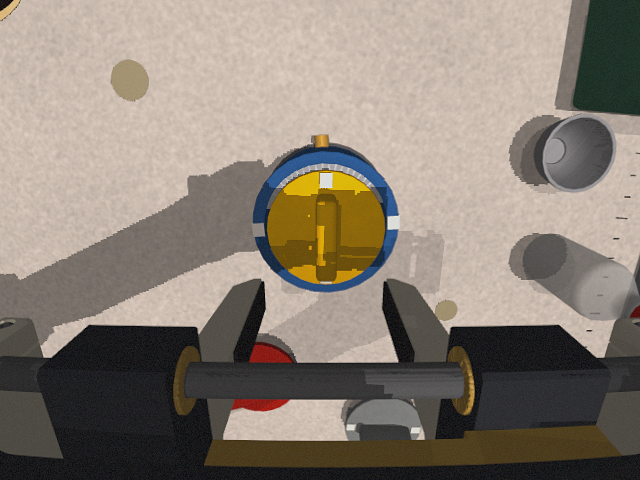

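View pics/scene9.png

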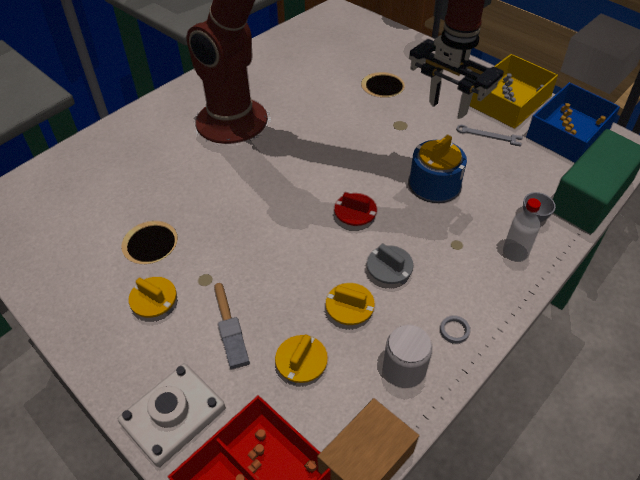

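```bash
python3 -c "
from h import *
print(bot.hand_in())"
```

```text
the job is handed in; nothing more can be done
None
```

I took the yellow cap nearest the base by its grip bar, set its lugs into the pot's slots, pressed it down and turned it about 93° clockwise. I then let go, backed off about 120 mm, and handed the job in at about 12 s.

**Height:** after release, all three cameras put the top of the flange at about 102 mm and the top of the bar at about 137.5 mm. That puts the cap's origin at about 75 mm, the locked height; unlocked would be 81 mm.

**Position and angle:** the cap is centred within about 2 mm of the pot axis. The bar stands about 87° from the line of the slots.

**Clearances:** the red and grey caps stand where they were in the last scene picture, which I judged by eye rather than measured. The gripper is clear of everything and the wrist force is near zero.

**Disagreements:** the cameras differed by 3–5 mm on horizontal positions, so I used values close to the wrist camera's. The slot angle came out as 4.4° from one measurement and 5.5° from the other, and I used 5°. Both are well within the pot's play.

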